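# Loosen the left-hand clamping nut of the finishing machine

## Task

Two alike disc-finishing machines stand on the bench, each disc held down by a bar-shaped clamping nut. The worn larger disc is due for changing: loosen its nut by about a sixth of a turn (60 degrees) and let go of it; this nut has a left-hand thread, so take care not to tighten it. Leave the nut of the machine with the smaller disc as it is.

Things in the scene. Friction and masses are not known exactly. Their poses are not given: they have to be found in the camera images.
- large_grip (a point): Grip point of the steel bar nut on the larger disc (160 mm across): upright bar 68 long, 14 thick, 34 mm high on a hub 30 across, 10 mm high. The point is on the turning axis, 12 mm below the bar's top, 119 mm above the table; x along the bar, y across its thickness, z up. Flange (48 mm across) 30 mm below it, disc top 36 mm below. This is the nut to loosen.
- large_nut (a joint): Turn of the larger disc's nut in rad: 0 at the start (tight), growing clockwise seen from above, which loosens it (left-hand thread); negative when turned counter-clockwise, which tightens it. Spindle and disc are locked. It takes about 0.25 N m to turn, stays where left and does not rise noticeably.
- small_grip (a point): Grip point of the steel bar nut on the smaller disc (96 mm across): upright bar 68 long, 14 thick, 34 mm high on a hub 30 across, 10 mm high. The point is on the turning axis, 12 mm below the bar's top, 119 mm above the table; x along the bar, y across its thickness, z up. Flange (48 mm across) 30 mm below it, disc top 36 mm below. Leave alone. Either machine may be the left one.
- small_nut (a joint): Turn of the smaller disc's nut in rad, clockwise from above positive, 0 at the start; to be left alone.

How it is judged:
At the end, for the whole second after the job is handed in: The larger disc's nut is at rest, turned clockwise (loosened) by 0.70 to 1.40 rad (40 to 80 degrees) from its start, and the smaller disc's nut is within 0.17 rad (10 degrees) of its start (value of joint large_nut between 0.7 and 1.4 rad and velocity of joint large_nut between -0.05 and 0.05 rad/s and value of joint small_nut between -0.17 and 0.17 rad); the robot touches nothing.
It fails at once if the larger disc's nut is tightened by more than 0.2 rad (11 degrees) (value of joint large_nut below -0.2 rad).
It fails at once if the smaller disc's nut is turned by more than 0.17 rad (10 degrees) either way (value of joint small_nut above 0.17 rad or value of joint small_nut below -0.17 rad).
It also fails if it takes over 29 s, if anything falls off the work surface, if the arm or the gripper's body presses on something with over 40 N, if the wrist force passes 120 N, or if a joint passes its speed limit or range.

## Robot

A 6-joint arm with a two-finger parallel gripper is mounted at the origin on the work surface. World frame = base frame: x ahead of the robot, y to its left, z up, the work surface at z = 0. Lengths are in m, angles in rad, forces in N, time in s.
With the tool pointing down it reaches from about 0.35 to 0.8 m from the base axis. Payload 7.3 kg.
Tool frame: the origin (TCP) lies between the finger pads; the fingertips stand 25 mm ahead of it and the grasp point (between the pads) lies 6 mm ahead of it (r.tip_extent is the distance from the TCP to the fingertips, in m); z points along the fingers, y is the line along which they close (so a half turn about z gives the same grasp; the last joint's range is limited). The gripper opens to 85 mm and grips with 20 to 120 N. Pads are 22 mm wide; open, the fingers measure 114 mm over their backs; the gripper's body (76 mm by 85 mm) begins 54 mm behind the grasp point. The pads swing forward as they close: fully open they stand 13 mm farther back than shut.
Start: joints at [0.99, 0.342, 1.524, -0, 1.275, -0.146], TCP at [0.221, 0.476, 0.256] pointing down, gripper open.
Joint ranges: [-2.53, 2.53], [-0.77, 2.02], [0.04, 2.7], [-1, 4.14], [0.28, 2.66], [-3.11, 3.11]. Speed limits (rad/s): [2.57, 2.57, 3.14, 3.14, 3.14, 3.14].

## Interface

Orientations are given as a unit quaternion [x, y, z, w].
In Python, from workcell import r, command_gripper, optics gives the robot as it stands. The module is installed in compiled form; this text tells all that it offers. Calls block until the motion is done:
- r.reach(position, orientation): joint-space move of the TCP to a pose.
- r.move_straight(position, orientation=None, speed=0.15, max_force=None): straight line of the TCP; orientation=None keeps the orientation; speed is the mean speed in m/s. With max_force (N) it stops when the force on the tool has changed by that much, and returns True; else False.
- r.movej(angles): joint-space move.
- command_gripper(opening, force=None): finger opening in m; force is the grip in N (None keeps the last); returns when the fingers have stopped.
- r.hold(seconds).
- r.solve_ik(position, orientation): joint angles nearest the present ones, or None.
- r.read_state(): the state.
- optics.get_image(name): name is "scene" or "top"; returns (picture, depth): 400x640x3 uint8, red, green, blue; 400x640 float32, m along the optical axis (not along the pixel's ray), 0 where there is no reading.
- optics.camera_model(name): a dict with "K" (3x3 intrinsics, pixels), "k1" (the pictures are not rectified: a ray, as slopes to the right and down, at radius r is drawn at 1 + k1 r^2 times it, then the intrinsics apply), "R" (3x3) and "t" (3): a world point X has camera coordinates R X + t. Camera axes: x right, y down, z forward; pixel columns grow to the right and rows downward; lengths in m; the calibration is good to about 2 mm. A picture is of the moment at which its call begins. camera_model takes no time and is no camera call.
A pose or a line that the arm cannot do raises r.PlanningError and nothing moves.
- r.finish_job(): hands the job in; it is judged then, once.
The state is a dict: "time_s": time; "joint_positions": joint angles; "dq": joint speeds; "tau": joint torques, N m; "eef_pos": TCP position; "eef_rot": TCP orientation; "contact_force": force on the tool from outside, world axes, zero at the start; "torque": the same for the moment, N m; "grip_width": finger opening in m; "grip_force": force on a finger pad.
Only numpy, scipy, OpenCV 4.12 (cv2) and the standard library are available. Lean on these libraries where they do the work, as an engineer would, in place of code of your own. Each camera call takes 0.05 s, during which the arm holds its last target. There are 200 camera calls.

## Working session

There is one attempt and no reset: what is moved stays moved. The work goes in short steps, each a Python script; the robot and the scene stay as the last script left them, time stands still between calls to the robot, and variables do not carry over. Pictures are saved under pics/ and viewed, at most 10 in all, crops included, and the job is handed in when it is done.

```bash
mkdir -p pics; python3 - <<'E'
from workcell import r, optics
import cv2, numpy as np
for n in ("scene","top"):
    im,d=optics.get_image(n); cv2.imwrite(f"pics/{n}0.png",im[:,:,::-1]); np.savez(f"{n}0.npz",im=im,d=d)
    m=optics.camera_model(n); print(n,m)
E
```

```text
scene {'K': array([[511.21281771,   0.        , 317.43983105],
       [  0.        , 511.21281771, 198.42694307],
       [  0.        ,   0.        ,   1.        ]]), 'k1': 0.010333418961976948, 'R': array([[-0.58782642,  0.80898584,  0.0014176 ],
       [ 0.44625774,  0.32572102, -0.83352255],
       [-0.67476968, -0.48933397, -0.55248362]]), 't': array([ 0.34480874, -0.11883134,  1.5162456 ])}
top {'K': array([[441.72776889,   0.        , 321.71093991],
       [  0.        , 441.72776889, 201.63912907],
       [  0.        ,   0.        ,   1.        ]]), 'k1': 0.04203273656577516, 'R': array([[ 0.13389419, -0.99098703,  0.00412835],
       [-0.97057321, -0.13197514, -0.20142048],
       [ 0.20014992,  0.02296216, -0.97949617]]), 't': array([-0.06406049,  0.56642417,  0.89316381])}
```

View pics/top0.png

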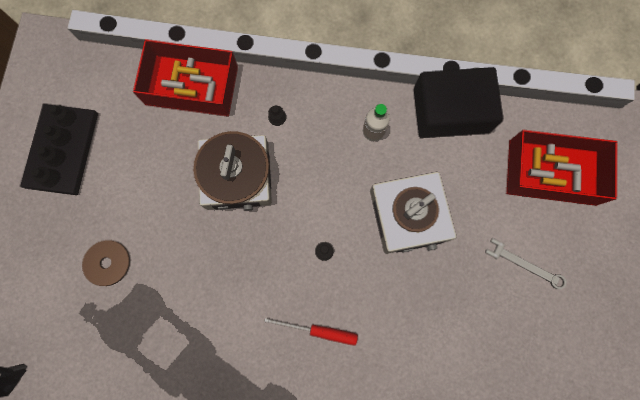

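View pics/scene0.png

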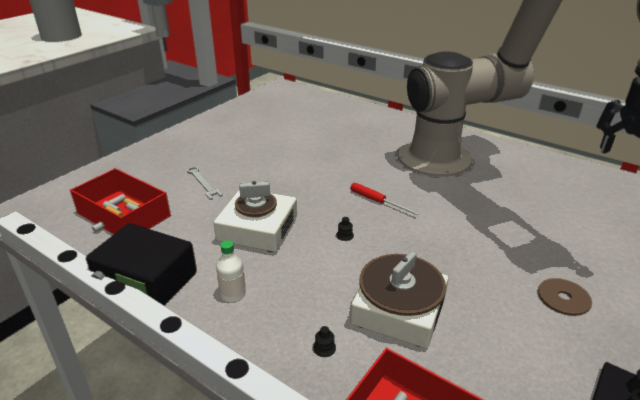

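The top view shows the large disc at about pixel (231,167), with its bar nearly vertical in the picture. The small disc is at (416,209). The scene view agrees, with the large disc at (402,283). Next I'll measure the disc centre and the bar from depth.

```bash
cat > h.py <<'E'
import numpy as np, cv2
from workcell import optics
def rays(n,uv):
    m=optics.camera_model(n);K=m["K"];k=m["k1"]
    D=np.array([k,0,0,0,0.])
    p=cv2.undistortPoints(np.asarray(uv,float).reshape(-1,1,2),K,D)[:,0]
    return np.c_[p,np.ones(len(p))],m
def plane(n,uv,z):
    d,m=rays(n,uv);o=-m["R"].T@m["t"];w=d@m["R"]
    return o+w*((z-o[2])/w[:,2])[:,None]
def cloud(n,d):
    v,u=np.mgrid[:400,:640];p,m=rays(n,np.c_[u.ravel(),v.ravel()])
    return ((p*d.reshape(-1,1)-m["t"])@m["R"]).reshape(400,640,3)
def bar(n,im,d,near,rad=.05,zmin=.112):
    P=cloud(n,d);s=(P[...,2]>zmin)&(P[...,2]<.145)&(np.hypot(P[...,0]-near[0],P[...,1]-near[1])<rad)&(d>0)
    return P,s
E
python3 - <<'E'
from h import *
near=plane("top",[[231,167],[416,209]],.083);print(near.round(3))
for n in("top","scene"):
    f=np.load(n+"0.npz");im,d=f["im"],f["d"]
    for c in near:
        P,s=bar(n,im,d,c)
        q=P[s]; print(n,len(q),"z pct",np.percentile(q[:,2],[5,50,95]).round(4))
        t=P[s&(P[...,2]>.125)]
        if len(t)<8: continue
        (a,b,ang)=cv2.minAreaRect(t[:,:2].astype(np.float32)*1000);print(" rect mm",a,b,ang, "pca",np.degrees(np.arctan2(*np.linalg.svd(t[:,:2]-t[:,:2].mean(0))[2][0][::-1])), len(t))
        # disc by depth
    hsv=cv2.cvtColor(im,cv2.COLOR_RGB2HSV)
    P=cloud(n,d);c=near[0];rr=np.hypot(P[...,0]-c[0],P[...,1]-c[1])
    m=((hsv[...,1]>60)&(rr<.11)&(abs(P[...,2]-.083)<.012)).astype(np.uint8)
    cs=max(cv2.findContours(m,cv2.RETR_EXTERNAL,cv2.CHAIN_APPROX_NONE)[0],key=cv2.contourArea)[:,0]
    w=plane(n,cs,.083)[:,:2]
    print(n,"disc",cv2.minEnclosingCircle(w.astype(np.float32)),cv2.fitEllipse((w*1000).astype(np.float32)),"z",np.median(P[m>0][:,2]))
im=cv2.imread("pics/top0.png")[120:220,180:290];im2=cv2.imread("pics/scene0.png")[230:330,350:460]
cv2.imwrite("pics/c1.png",cv2.resize(np.hstack([im[:100],im2[:100]]),None,fx=3.6,fy=3.6,interpolation=cv2.INTER_CUBIC))
E
```

```text
[[ 0.613  0.213  0.083]
 [ 0.576 -0.185  0.083]]
top 298 z pct [0.1161 0.1324 0.1364]
 rect mm (613.7246704101562, 213.253173828125) (14.612502098083496, 67.3709945678711) 88.0535888671875 pca 177.81295512537233 240
top 255 z pct [0.125  0.1329 0.1366]
 rect mm (576.3502807617188, -182.9913787841797) (14.838107109069824, 68.87666320800781) 42.67718505859375 pca 133.30557583900338 242
top disc ((0.6140232086181641, 0.21250782907009125), 0.08020644634962082) ((613.8956909179688, 212.88784790039062), (156.68055725097656, 158.3930206298828), 125.462158203125) z 0.08426596304213188
scene 365 z pct [0.1147 0.1317 0.137 ]
 rect mm (614.2254638671875, 214.0425262451172) (14.650898933410645, 69.79474639892578) 88.17827606201172 pca -2.348165488543642 253
scene 340 z pct [0.1137 0.1272 0.1359]
 rect mm (576.88427734375, -182.69039916992188) (17.106643676757812, 67.14903259277344) 42.17472839355469 pca -47.108995537446404 196
scene disc ((0.6141054630279541, 0.21324071288108826), 0.08232574909925461) ((615.4465942382812, 214.50921630859375), (154.92364501953125, 156.63882446289062), 130.70166015625) z 0.08541596809727223
```

View pics/c1.png

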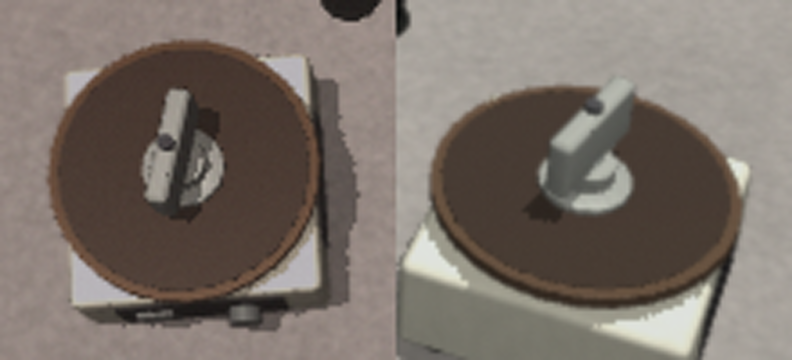

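```bash
cat >> h.py <<'E'
from scipy.spatial.transform import Rotation as Ro
C=np.array([.614,.2133])
def q(yaw): return (Ro.from_euler("z",yaw)*Ro.from_euler("x",np.pi)).as_quat()
E
python3 - <<'E'
from h import *
from workcell import r, command_gripper
a=np.radians(-2.1)
best=None
for k in (0,np.pi):
    j0=r.solve_ik([*C,.25],q(a+k)); j1=r.solve_ik([*C,.128],q(a+k-1.1))
    print(k,None if j0 is None else np.round(j0,2),None if j1 is None else np.round(j1,2))
    if j0 is not None and j1 is not None:
        s=max(abs(j0[5]),abs(j1[5]))
        if best is None or s<best[0]: best=(s,k)
y=a+best[1]; np.save("yaw.npy",y)
r.reach([*C,.25],q(y)); 
print(r.move_straight([*C,.128],speed=.08,max_force=8))
s=r.read_state();print(s["time_s"],s["eef_pos"],s["contact_force"],s["grip_width"])
E
```

```text
0 [ 0.22  0.58  1.15 -0.    1.41  1.82] [ 0.22  0.68  1.32 -0.    1.14  2.92]
3.141592653589793 [ 0.22  0.58  1.15  0.    1.41 -1.32] [ 0.22  0.68  1.32  0.    1.14 -0.22]
False
3.5 [0.61430079 0.21335769 0.12858486] [ 0.53707524 -0.65028128  0.12718537] 0.08535494555169348
```

```bash
python3 - <<'E'
from h import *
from workcell import r, command_gripper
y=float(np.load("yaw.npy"))
command_gripper(0.0,force=70)
s=r.read_state();print(s["time_s"],s["grip_width"],s["grip_force"],s["contact_force"].round(1) if hasattr(s["contact_force"],"round") else s["contact_force"])
if not .011<s["grip_width"]<.018: raise SystemExit("grip?")
for d in np.radians([12,24,36,48,60]):
    r.reach([*C,.128],q(y-d))
    s=r.read_state();print(round(s["time_s"],2),s["grip_width"],np.round(s["contact_force"],1),np.round(s["torque"],2),np.round(s["joint_positions"][5],3))
    if np.linalg.norm(s["contact_force"])>50: break
E
```

```text
4.15 0.012765403861001131 68.85061383247375 [-0.3 -2.7  1.8]
4.47 0.012873295242049793 [-2.6 -5.7  4. ] [-0.71  0.28 -0.2 ] -1.112
4.78 0.01336056842484881 [-1.9 -6.   3.8] [-0.86  0.33 -0.24] -0.903
5.1 0.012885643793710244 [-4.1 -6.3  3.8] [-0.94  0.39 -0.26] -0.693
5.42 0.01286112098794052 [-4.4 -8.   4.6] [-1.04  0.47 -0.23] -0.484
5.73 0.012553693573410895 [-4.  -8.7  5.6] [-1.15  0.56 -0.22] -0.274
```

Turning torque stayed at about 0.25 N m, as the task gives. Now I'll release, rise and check.

```bash
python3 - <<'E'
from h import *
from workcell import r, command_gripper
command_gripper(0.085)
r.move_straight([*C,.25],speed=.1)
r.reach([.40,.35,.32],r.read_state()["eef_rot"]); r.hold(.3)
for n in("top","scene"):
    im,d=optics.get_image(n); cv2.imwrite(f"pics/{n}1.png",im[:,:,::-1])
    for c in (C,(.5765,-.183)):
        P,s=bar(n,im,d,c); t=P[s&(P[...,2]>.125)]
        if len(t)<8: print(n,"hidden",len(t)); continue
        print(n,cv2.minAreaRect(t[:,:2].astype(np.float32)*1000),"pca",np.degrees(np.arctan2(*np.linalg.svd(t[:,:2]-t[:,:2].mean(0))[2][0][::-1])))
s=r.read_state();print(s["time_s"],s["contact_force"])
E
```

```text
top ((613.740234375, 213.05374145507812), (14.679927825927734, 67.47035217285156), 28.57326889038086) pca 118.24614311772716
top ((576.874755859375, -183.55079650878906), (14.83939266204834, 69.74188995361328), 42.68303298950195) pca 133.28216764331563
scene ((614.2504272460938, 214.23574829101562), (17.41408348083496, 66.46188354492188), 29.978116989135742) pca -61.4137919753401
scene ((577.0105590820312, -182.525390625), (16.99847412109375, 67.35029602050781), 43.59017562866211) pca -46.93561514786376
9.2167 [-0.405619   -0.2157735  -0.50142681]
```

View pics/top1.png

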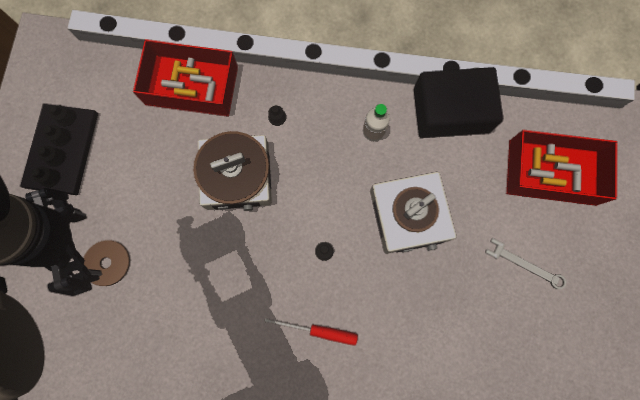

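The large bar at (231,162) has turned clockwise from about -2° to -61°. The small nut at (416,209) is unchanged, and the arm is clear of everything.

```bash
python3 -c "
from workcell import r
print(r.finish_job())"
```

```text
the job is handed in; nothing more can be done
None
```

I loosened the larger disc's nut by about 59° clockwise and let go of it; the smaller disc's nut was left alone, and the job was handed in (no verdict was returned).

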